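Sift the small mill balls out of the turret dispenser

ROBOT

A 7-joint arm with a two-finger parallel gripper is mounted at the origin on the work surface. World frame = base frame: x ahead of the robot, y to its left, z up, the work surface at z = 0. Lengths are in mm, angles in rad, forces in N, time in s.
With the tool pointing down it reaches from about 425 to 925 mm from the base axis. Payload 6.8 kg.
Tool frame: the origin (TCP) lies midway between the tips of the shut fingers; the grasp point (between the pads) lies 19 mm behind it; z points along the fingers, y is the line along which they close (so a half turn about z gives the same grasp; the last joint's range is limited). The gripper opens to 85 mm and grips with 20 to 120 N. Pads are 22 mm wide; open, the fingers measure 114 mm over their backs; the gripper's body (76 mm by 85 mm) begins 54 mm behind the grasp point. The pads swing forward as they close: fully open they stand 13 mm farther back than shut.
Start: joints at [-1.263, 0.477, 0.022, 1.555, -0.011, 1.109, -0.083], TCP at [272.646, 617.504, 231.308] pointing down, gripper open.
Joint ranges: [-2.96, 2.96], [-0.34, 2.1], [-1.41, 1.46], [0.24, 2.44], [-1.37, 4.51], [0.17, 1.92], [-2.96, 2.96]. Speed limits (rad/s): [2.39, 2.39, 3.14, 3.14, 3.14, 3.14, 3.14].

INTERFACE

Orientations are given as a unit quaternion [x, y, z, w].
In Python, from plant import r gives the robot as it stands.
- The arm moves only by the shell command python3 -m pendant 'ROWS' [OPENING]. ROWS is text: rows parted by semicolons, each of 4 numbers parted by spaces: the shift along the tool's x, y, z in m, then the turn about the tool's z in degrees. A call has 1 to 20 rows; each row shifts and turns the commanded pose from where the row before left it, along the tool's axes as they then stand; what a row does not reach is not made up. A row lasts 1/8 s, in which the tool goes at most 62.5 mm and 10.7 degrees, less where a joint would pass 70% of its speed; a pose out of reach is approached as far as the arm can. A call is refused whole if a number of a shift passes 0.0625 or a number of a turn 10.7, either way. A call with a gripper value outside its range is refused whole. OPENING is the finger opening in m, from 0 to 0.0854, set as the call begins (- or left out, the last holds). The fingers move at their own pace and stop on an object; the grip force is fixed at half the most. Time passes only in rows, so rows that do not move let the fingers close. It gives the time, the measured TCP pose, the force, the opening and the grip force at its end, in the units of the state.
- r.observe(): the state, without advancing time (a new reading comes with each control period).
- r.capture(name): name is "scene" or "top"; returns a dict with "frame" (480x640x3 uint8, red, green, blue), "z_map" (480x640 float32, mm along the optical axis (not along the pixel's ray), 0 where there is no reading), "mtx" (3x3 intrinsics, pixels), "D" ([k1, k2, p1, p2, k3] as OpenCV has them; the pictures are not rectified), "R" (3x3) and "t" (3): a world point X has camera coordinates R X + t. Camera axes: x right, y down, z forward; pixel columns grow to the right and rows downward; lengths in mm; the calibration is good to about 2 mm. A picture is of the moment at which its call begins.
- r.sign_off(): hands the job in; it is judged then, once.
The state is a dict: "time_s": time; "q": joint angles; "joint_vel": joint speeds; "joint_efforts": joint torques, N m; "tcp_pos": TCP position; "tcp_rot": TCP orientation; "force": force on the tool from outside, world axes, zero at the start; "ft_torque": the same for the moment, N m; "opening": finger opening in mm; "finger_force": force on a finger pad.
Only numpy, scipy, OpenCV 4.12 (cv2) and the standard library are available. Lean on these libraries where they do the work, as an engineer would, in place of code of your own. Each camera call takes 0.05 s, during which the arm holds its last target. There are 200 camera calls.

TASK

Portion out the three small mill balls: stand the steel dish level in the blue rectangle under the dispenser, turn the turret cap so that its middle-sized hole (19.5 mm) is at the red pointer, and then tip the dispenser forward by its handle so that the three small balls fall into the dish and the big one stays inside. Swing the dispenser back up to rest, with the cap still on that hole and the dish still in the rectangle, and leave the other things on the bench where they are.

Things in the scene. Friction and masses are not known exactly. Their poses are not given: they have to be found in the camera images.
- cap (a joint): angle of the blue turret cap (disc 104 mm wide, 5 mm thick), rad, growing counter-clockwise seen looking onto its face. At the red pointer, over the tube's mouth: -1.57 solid part, 0 the 9 mm hole, 1.57 the 19.5 mm hole, 3.14 the 26 mm hole; stops at -1.75 and 3.3. Friction about 0.06 N m: it stays where it is left.
- cap_grip (a point): where to grip the cap: on its axis, 26 mm above its face, 8 mm below the top of the yellow grip bar (36 mm long, 12 mm wide, 34 mm high). z: the cap's axis, out of its face, leaning 30 degrees from vertical to the stand's front at rest; x: along the bar. The frame turns with the cap; the 19.5, 26 and 9 mm holes lie at +45, -45 and +135 degrees from x towards y.
- drum (a joint): how far the dispenser (clear tube, turret cap on its upper end) is tipped, rad: 0 at rest on its stop (tube leaning 30 degrees from vertical to the stand's front, mouth up), growing as it tips forward and down; level at 1.05; stop at 1.6 (mouth 30 degrees downhill). Friction about 0.3 N m: it stays where it is left.
- handle (a point): middle of the black tipping handle: a round bar, 16 mm in diameter, 84 mm long, parallel to the tipping axis, on the stand's +y side, 110 mm from the tipping axis and 113 mm beside the dispenser's middle plane. At rest it stands 15 degrees back from straight up; it swings forward about the tipping axis. A 12 mm lever joins its inner end. The frame turns with the dispenser.
- tip_axis (a point): point on the tipping axis, 160 mm above the bench, in the dispenser's middle plane. Its frame is the stand's: -x to the stand's front (where the dispenser tips), y along the tipping axis, z up.
- drop (a point): where the dish belongs: centre of the blue outlined rectangle (130 x 71 mm) on the white base plate, 6 mm above the bench, 98 mm in front of the tipping axis; same axes as tip_axis. The cap overhangs it: at rest its lowest rim is 204 mm above the bench, 87 mm in front of the axis. The plate reaches 170 mm in front of the axis and 65 mm to either side.
- outlet (a point): middle of the tube's mouth, just under the cap, 80 mm along the tube from the tipping axis; its z axis points out along the tube. The tube is 26 mm wide inside and reaches 110 mm behind this point.
- dish_center (a point): centre, half-way up, of the open steel dish: 120 mm long (x), 58 mm wide (y), 40 mm high, walls 4 mm, 0.15 kg. At the start it stands on the bench.
- big_ball: brass-coloured ball, 22 mm in diameter, at the bottom of the tube; origin at its centre
- ball0: steel ball, 14 mm in diameter, one of three lying on top of the big ball in the tube at the start; origin at its centre
- ball1: steel ball, 14 mm in diameter, one of three lying on top of the big ball in the tube at the start; origin at its centre
- ball2: steel ball, 14 mm in diameter, one of three lying on top of the big ball in the tube at the start; origin at its centre
- lens_case: blue and grey lidded lens case, 110 x 62 x 43 mm, origin under its centre; a bystander that may lie where the dish lay in another start
- wash_bottle: white plastic bottle with red cap, 64 mm diameter, 170 mm tall, origin under its centre; bystander
- jar: amber glass jar, 60 mm diameter, 85 mm tall, origin under its centre; bystander
- mount_a: amber resin specimen mount, a disc 39 mm in diameter and 20 mm high beside the stand's base, origin under its centre; bystander
- mount_b: black resin specimen mount, a disc 39 mm in diameter and 20 mm high beside the stand's base, origin under its centre; bystander
- beaker: glass beaker, 70 mm diameter, 80 mm tall, origin under its centre; bystander
- weight: brass knobbed check weight, 44 mm diameter, 62 mm tall, origin under its centre; bystander
Things that resemble listed ones, but are neither listed nor needed, are in the scene too. Leave any pink or yellow look-alike of the part that bears dish_center alone.

How it is judged (in metres and radians):
On the way, in this order (a step that is already met when the one before it is completed fails the run):
1. the dish stands level in the rectangle, the cap's middle hole is at the tube's mouth and the dispenser is at rest (horizontal distance between dish_center and drop below 0.03 m and height (world z) of dish_center below 0.03 m and angle between dish_center's own z axis and vertical below 0.08 rad and value of joint cap between 1.45 and 1.69 rad and value of joint drum below 0.15 rad), for 0.2 s.
2. the dispenser is tipped forward past level (value of joint drum above 1.15 rad), for 0.1 s.
At the end, for the whole second after the job is handed in: All three small balls lie still inside the dish, the big ball is inside the tube, the dispenser is back within 0.15 rad of its rest, the cap within 0.15 rad of the middle hole, and the dish stands level on the base plate within 35 mm of the rectangle's centre (x of ball0 in the frame of dish_center between -0.057 and 0.057 m and y of ball0 in the frame of dish_center between -0.027 and 0.027 m and z of ball0 in the frame of dish_center between -0.02 and 0.02 m and linear speed of each of ball0, ball1, ball2 below 0.03 m/s and x of ball1 in the frame of dish_center between -0.057 and 0.057 m and y of ball1 in the frame of dish_center between -0.027 and 0.027 m and z of ball1 in the frame of dish_center between -0.02 and 0.02 m and x of ball2 in the frame of dish_center between -0.057 and 0.057 m and y of ball2 in the frame of dish_center between -0.027 and 0.027 m and z of ball2 in the frame of dish_center between -0.02 and 0.02 m and x of big_ball in the frame of outlet between -0.015 and 0.015 m and y of big_ball in the frame of outlet between -0.015 and 0.015 m and z of big_ball in the frame of outlet between -0.11 and 0 m and value of joint drum below 0.15 rad and value of joint cap between 1.42 and 1.72 rad and horizontal distance between dish_center and drop below 0.035 m and angle between dish_center's own z axis and vertical below 0.1 rad and height (world z) of dish_center below 0.035 m); the robot touches nothing.
It fails at once if another thing on the bench (case, bottle, jar, specimen mounts, beaker, weight) is moved more than 40 mm (distance of any of lens_case, wash_bottle, jar, mount_a, mount_b, beaker, weight from where it was at the start of the episode above 0.04 m).
It also fails if it takes over 72 s, if anything falls off the work surface, if the arm or the gripper's body presses on something with over 40 N, if the wrist force passes 120 N, or if a joint passes its speed limit or range.

## Working session

There is one attempt and no reset: what is moved stays moved. The work goes in short steps, Python scripts to look and compute and a shell command to move; the robot and the scene stay as the last step left them, time stands still between calls to the robot, and variables do not carry over. Pictures are saved under pics/ and viewed, at most 10 in all, crops included, and the job is handed in when it is done.

```bash
ls; mkdir -p pics; cat > h.py <<'E'
import numpy as np, cv2
from plant import r
from scipy.spatial.transform import Rotation as Ro
def cap(n):
    c=r.capture(n); return c
def ray(c,u,v):
    p=cv2.undistortPoints(np.array([[[u,v]]],float),c["mtx"],c["D"])[0,0]
    R=np.array(c["R"]);t=np.array(c["t"]).ravel()
    return -R.T@t, R.T@np.array([p[0],p[1],1.])
def onz(c,u,v,z):
    o,d=ray(c,u,v); return o+d*(z-o[2])/d[2]
def cloud(c):
    h,w=c["z_map"].shape
    uv=np.stack(np.meshgrid(np.arange(w),np.arange(h)),-1).reshape(-1,1,2).astype(float)
    p=cv2.undistortPoints(uv,c["mtx"],c["D"])[:,0]
    z=c["z_map"].reshape(-1,1)
    X=np.hstack([p*z,z]); R=np.array(c["R"]);t=np.array(c["t"]).ravel()
    return ((X-t)@R).reshape(h,w,3)
def save(n,im): cv2.imwrite("pics/"+n+".png",cv2.cvtColor(im,cv2.COLOR_RGB2BGR))
E
python3 - <<'E'
from h import *
for n in("scene","top"):
    c=cap(n); save(n,c["frame"]); o,_=ray(c,320,240); print(n,o,np.array(c["R"])[2],c["mtx"][0,0])
    np.savez(n+".npz",**c)
print(r.observe())
E
```

```text
pics
scene [1254.93171763  542.47246182 1015.03284954] [-0.59697422 -0.46018143 -0.65715663] 549.9695135355785
top [ 169.16507789  -76.8843315  1593.10794916] [ 0.19912231  0.01094043 -0.97991357] 581.0523839131945
{'time_s': 0.1, 'q': array([-1.26308809,  0.47772423,  0.02234438,  1.55637497, -0.01148795,
        1.10934207, -0.08307839]), 'joint_vel': array([-0.00089034, -0.00107753, -0.00169695, -0.00304446, -0.00024552,
       -0.00068758,  0.00013145]), 'joint_efforts': array([ 4.13163478e-03, -5.97761786e+01,  1.61379945e+00, -2.81954938e+01,
        1.28061921e-02,  5.01056638e-03, -6.71580381e-06]), 'tcp_pos': array([272.44236739, 616.96285345, 230.40899452]), 'tcp_rot': array([ 2.06387393e-01,  9.78469981e-01, -8.53155671e-04, -1.09631294e-04]), 'force': array([0.67510114, 0.0064087 , 0.63976068]), 'ft_torque': array([-0.00183461, -0.0210837 ,  0.03054683]), 'finger_force': 0.0, 'opening': 85.52139975787277}
```

View pics/scene.png

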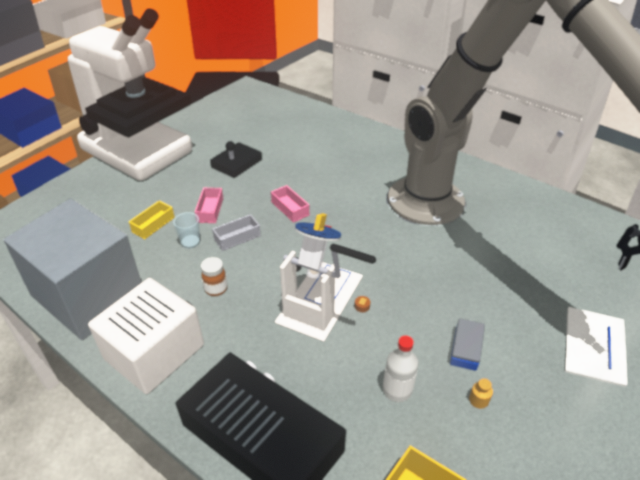

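View pics/top.png

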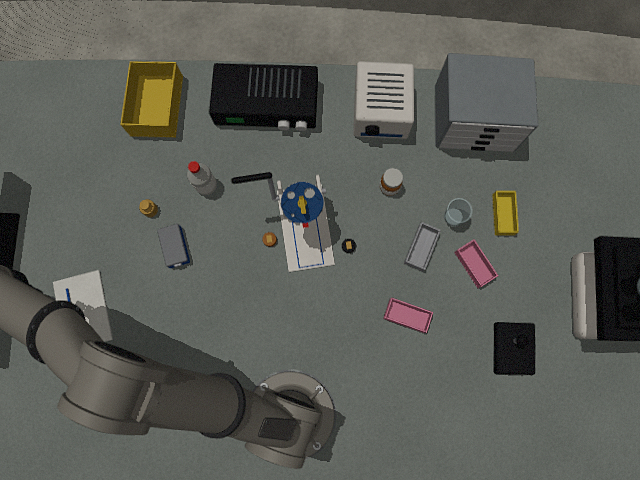

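The pictures show the stand with its cap at top (302,202), the black handle at (252,178) and the blue rectangle at about (310,240). Dish candidates in the top view are grey (422,246), pink (409,315), pink (476,264) and yellow (507,213). The grey steel one fits the description, since the pink and yellow ones are the look-alikes. I'll confirm it in a crop.

```bash
python3 - <<'E'
from h import *
c=dict(np.load("top.npz")); s=dict(np.load("scene.npz"))
a=cv2.resize(c["frame"][160:280,225:445],None,fx=3.6,fy=3.6,interpolation=cv2.INTER_CUBIC)[:, :800]
save("crop1",a)
P=cloud(c); z=P[...,2]
print("bench z",np.median(z[300:330,150:250]))
hsv=cv2.cvtColor(c["frame"],cv2.COLOR_RGB2HSV)
def blob(name,m):
    m=m&(c["z_map"]>0); p=P[m]
    if len(p)<5: print(name,len(p));return
    v=np.argwhere(m); print(name,len(p),"uv",v[:,::-1].mean(0).round(1),"xyz",p.mean(0).round(1),"min",p.min(0).round(),"max",p.max(0).round())
    xy=p[:,:2].astype(np.float32); print("   rect",cv2.minAreaRect(xy))
def box(u0,v0,u1,v1):
    m=np.zeros((480,640),bool); m[v0:v1,u0:u1]=1; return m
H,S,V=hsv[...,0],hsv[...,1],hsv[...,2]
blob("dish",box(400,218,443,276)&(z>12))
blob("dishrim",box(400,218,443,276)&(z>34))
blob("bar",box(285,185,320,220)&(H>18)&(H<35)&(S>120))
blob("cap",box(275,175,330,228)&(H>95)&(H<125)&(S>100)&(z>150))
blob("handle",box(228,165,274,190)&(z>100))
w=box(270,170,345,275)&(S<50)&(V>150)&(z<20)&(z>-5); blob("plate",w)
blue=box(280,215,340,275)&(H>100)&(H<125)&(S>90)&(z<30); blob("rect",blue)
blob("red",box(290,215,320,235)&((H<8)|(H>172))&(S>130))
for n,b in dict(mb=(340,236,358,254),ma=(260,230,280,250),jar=(378,165,408,200),beaker=(443,195,475,230),pinkA=(380,292,438,336),pinkB=(452,238,500,290),bottle=(185,158,215,198)).items(): blob(n,box(*b)&(z>12))
E
```

```text
bench z -0.1272461556427011
dish 325 uv [422.5 245.9] xyz [ 471.3 -340.3   32.7] min [ 400. -395.   12.] max [ 536. -293.   48.]
   rect ((459.0545349121094, -349.03472900390625), (83.92525482177734, 137.79591369628906), 68.64002990722656)
dishrim 184 uv [422.8 245.9] xyz [ 469.9 -339.8   39.6] min [ 408. -385.   34.] max [ 535. -294.   48.]
   rect ((472.1330871582031, -339.6391906738281), (56.09850311279297, 120.01693725585938), 68.25655364990234)
bar 109 uv [302.1 204.2] xyz [515.7 -14.8 258.2] min [494. -23. 233.] max [541.  -4. 276.]
   rect ((517.319091796875, -13.696556091308594), (47.114524841308594, 19.473819732666016), 1.16508948802948)
cap 1067 uv [301.6 203. ] xyz [524.7 -12.4 234. ] min [482. -62. 206.] max [572.  38. 265.]
   rect ((526.1943359375, -12.529983520507812), (88.82809448242188, 99.89005279541016), 25.780742645263672)
handle 327 uv [254.3 178.7] xyz [571.5 101.9 265.7] min [558.  60. 208.] max [589. 158. 281.]
   rect ((573.4898071289062, 109.53549194335938), (26.40959930419922, 97.98716735839844), 3.460801362991333)
plate 1348 uv [301.8 247.8] xyz [456.4  -8
[... 1321 characters left out ...]
, -430.6019287109375), (66.85041046142578, 70.28372192382812), 81.26718139648438)
pinkA 331 uv [408.8 314.8] xyz [ 281.4 -305.5   33.7] min [ 237. -367.   12.] max [ 327. -239.   51.]
   rect ((281.308837890625, -304.2394104003906), (120.84951782226562, 59.49961853027344), 72.0260238647461)
pinkB 434 uv [476.4 263.3] xyz [ 429.3 -490.9   31. ] min [ 364. -546.   12.] max [ 493. -434.   49.]
   rect ((423.1010437011719, -479.88671875), (120.92706298828125, 90.85322570800781), 32.92223358154297)
bottle 697 uv [200.6 177.4] xyz [617.3 268.7 107.1] min [595. 243.  12.] max [658. 308. 179.]
   rect ((623.3954467773438, 272.8639831542969), (58.18572235107422, 64.56660461425781), 33.14972686767578)
```

View pics/crop1.png

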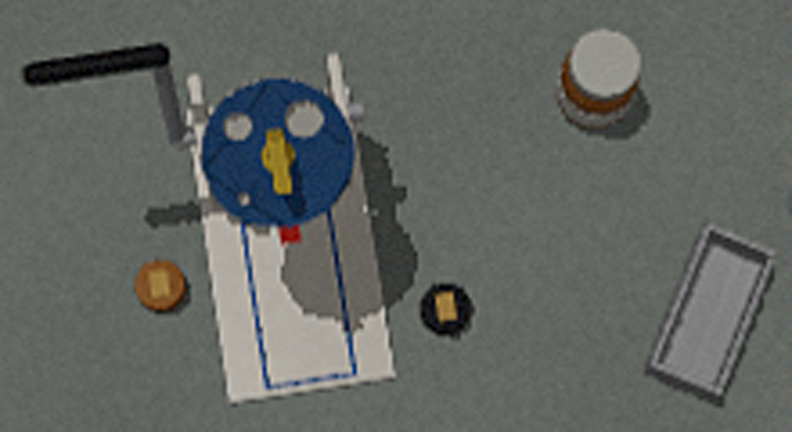

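The crop confirms the grey steel dish at crop (712,313). The cap shows its 9 mm hole at (243,200), 19.5 mm at (238,125) and 26 mm at (305,118), with the bar running up-slope, so the cap angle is about -0.8. It has to turn about 135° counter-clockwise. The tool can only point down, so I'll use the fingers as a loose wrench on the bar.

```bash
cat >> h.py <<'E'
YAW=np.radians(11.5); XS=np.array([np.cos(YAW),np.sin(YAW),0]); YS=np.array([-np.sin(YAW),np.cos(YAW),0]); Z=np.array([0,0,1.])
DROP=np.array([471.8,-23.8,6]); AX=np.array([*(DROP+98*XS)[:2],160])
U=np.cos(np.pi/6)*XS+.5*Z; N=-.5*XS+np.cos(np.pi/6)*Z; V=np.cross(N,U)
FACE=AX-44.5*XS+74.5*Z
def to(p,yaw_y=None):
    s=r.observe(); R=Ro.from_quat(s["tcp_rot"]).as_matrix()
    d=R.T@(np.array(p)-s["tcp_pos"]); y=np.degrees(np.arctan2(R[1,1],R[0,1]))
    print("t",round(s["time_s"],2),"tcp",s["tcp_pos"].round(1),"ydir",y.round(1),"j7",s["q"][6].round(2),"open",round(s["opening"],1),"F",s["force"].round(1))
    print(" shift tool mm",d.round(1),"" if yaw_y is None else "turn about tool z: %.1f"%(((y-yaw_y+180)%360)-180))
def capview(c):
    """angles (deg from U ccw) of blobs on the cap"""
    hsv=cv2.cvtColor(c["frame"],cv2.COLOR_RGB2HSV)
    h,w=480,640; out=np.zeros((480,480,3),np.uint8)
    g=np.linspace(-60,60,480); a,b=np.meshgrid(g,-g)   # a: right=-V, b: up=U
    X=FACE+b[...,None]*U-a[...,None]*V
    R=np.array(c["R"]);t=np.array(c["t"]).ravel()
    uv,_=cv2.projectPoints(X.reshape(-1,3),cv2.Rodrigues(R)[0],t,c["mtx"],c["D"])
    uv=uv.reshape(480,480,2).astype(np.float32)
    return cv2.remap(c["frame"],uv[...,0],uv[...,1],cv2.INTER_LINEAR)
def holes(c):
    im=capview(c); hsv=cv2.cvtColor(im,cv2.COLOR_RGB2HSV); yy,xx=np.mgrid[:480,:480]; rr=np.hypot(xx-240,yy-240)/4
    m=((hsv[...,1]<90)&(hsv[...,2]>70)&(rr<50)).astype(np.uint8)
    n,_,st,ce=cv2.connectedComponentsWithStats(m)
    for i in range(1,n):
        if st[i,4]>300: print(" hole area %d dia %.1f ang %.1f rad %.1f"%(st[i,4],np.sqrt(st[i,4]*4/np.pi)/4,np.degrees(np.arctan2(-(ce[i,0]-240),-(ce[i,1]-240))),np.hypot(*(ce[i]-240))/4))
    return im
E
python3 - <<'E'
from h import *
c=dict(np.load("top.npz")); holes(c)
G=FACE+24*N; print(FACE,G)
to([G[0],G[1],330],11.5-90)
E
```

```text
hole area 8879 dia 26.6 ang -41.2 rad 31.3
 hole area 5056 dia 20.1 ang 43.5 rad 34.8
 hole area 421 dia 5.8 ang 78.1 rad 9.7
 hole area 1062 dia 9.2 ang 132.9 rad 37.0
 hole area 585 dia 6.8 ang 162.8 rad 48.7
 hole area 382 dia 5.5 ang -161.6 rad 49.1
[524.2259717  -13.13381551 234.5       ] [512.46687524 -15.52623072 255.28460969]
t 0.1 tcp [272.4 617.  230.4] ydir 66.2 j7 -0.08 open 85.5 F [0.7 0.  0.6]
 shift tool mm [-475.  -481.8  -98.7] turn about tool z: 144.7
```

```bash
python3 -m pendant '0 0 -0.01 10;0 0 -0.01 10;0 0 -0.01 10;0 0 -0.01 10;0 0 -0.01 10;0 0 -0.01 10;0 0 -0.01 10;0 0 -0.01 10;0 0 -0.01 10;0 0 -0.01 10;0 0 0 10;0 0 0 10;0 0 0 10;0 0 0 10;0 0 0 4.7' 0.034
python3 - <<'E'
from h import *
G=FACE+24*N+1.5*YS; print(G)
to([G[0],G[1],330],11.5-90)
E
```

```text
time_s: 1.98
tcp_pos: [272.3, 617.3, 330.7]
tcp_rot: [0.995, 0.098, -0.0, 0.001]
force: [0.0, -0.1, -0.6]
opening: 34.4
finger_force: 0.0
[512.16782334 -14.05634366 255.28460969]
t 1.98 tcp [272.3 617.3 330.7] ydir -78.7 j7 -2.42 open 34.4 F [ 0.  -0.1 -0.6]
 shift tool mm [111.8 666.1   1.3] turn about tool z: -0.2
```

```bash
python3 -m pendant '0.006 0.035 0 0;0.006 0.035 0 0;0.006 0.035 0 0;0.006 0.035 0 0;0.006 0.035 0 0;0.006 0.035 0 0;0.006 0.035 0 0;0.006 0.035 0 0;0.006 0.035 0 0;0.006 0.035 0 0;0.006 0.035 0 0;0.006 0.035 0 0;0.006 0.035 0 0;0.006 0.035 0 0;0.006 0.035 0 0;0.006 0.035 0 0;0.006 0.035 0 0;0.005 0.035 0 0;0.005 0.036 0 0;0 0 0 0'
python3 - <<'E'
from h import *
G=FACE+24*N+1.5*YS
to([G[0],G[1],300],11.5-90)
c=cap("top"); im=c["frame"]; d=cap("scene")["frame"]
o=np.hstack([cv2.resize(im[150:250,250:350],(400,400),interpolation=cv2.INTER_CUBIC),cv2.resize(d[180:280,270:370],(400,400),interpolation=cv2.INTER_CUBIC)]); save("a1",o)
E
```

```text
time_s: 4.47
tcp_pos: [514.9, -16.1, 331.2]
tcp_rot: [0.995, 0.097, -0.0, 0.001]
force: [-0.7, -0.1, -0.9]
opening: 34.2
finger_force: 0.0
t 4.47 tcp [514.9 -16.1 331.2] ydir -78.8 j7 -1.29 open 34.2 F [-0.7 -0.1 -0.9]
 shift tool mm [-2.3 -2.5 31.2] turn about tool z: -0.3
```

View pics/a1.png

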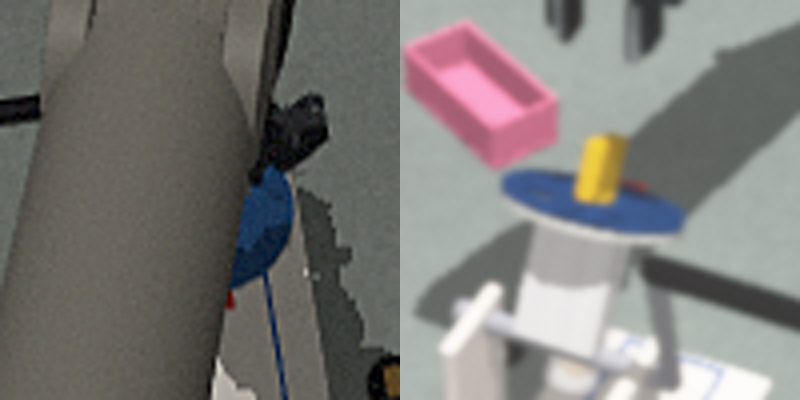

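The scene crop shows the yellow bar at (600,168) with both fingertips above it, straddling it. I'll go down and close lightly.

```bash
python3 -m pendant '-0.002 -0.002 0.02 0;0 0 0.02 0;0 0 0.02 0;0 0 0.01 0;0 0 0.01 0;0 0 0 0'
python3 -m pendant '0 0 0 0;0 0 0 0;0 0 0 0;0 0 0 0' 0.018
python3 - <<'E'
from h import *
G=FACE+24*N+1.5*YS
to([G[0],G[1],250],11.5-90)
d=cap("scene")["frame"]
save("a2",cv2.resize(d[180:280,270:370],(500,500),interpolation=cv2.INTER_CUBIC))
E
```

```text
time_s: 5.32
tcp_pos: [512.3, -11.0, 250.9]
tcp_rot: [0.995, 0.1, -0.0, 0.0]
force: [-0.5, -0.6, -0.1]
opening: 33.8
finger_force: 0.0
time_s: 5.82
tcp_pos: [513.0, -12.3, 251.8]
tcp_rot: [0.995, 0.1, 0.001, 0.0]
force: [0.2, -5.2, 1.8]
opening: 17.9
finger_force: 2.7
t 5.83 tcp [513.  -12.3 251.8] ydir -78.6 j7 -1.19 open 17.9 F [ 0.2 -5.2  1.8]
 shift tool mm [-1.2  1.6  1.8] turn about tool z: -0.1
```

View pics/a2.png

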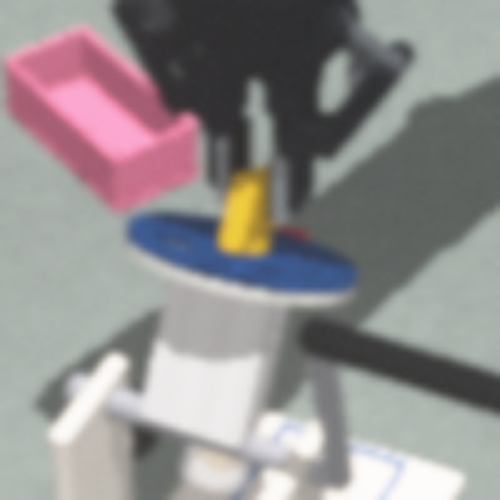

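```bash
python3 -m pendant '0 0.003 0.003 0;0 0 0 -8;0 0 0 -8;0 0 0 -8;0 0 0 -8;0 0 0 0'
python3 -m pendant '0 0 0 -8;0 0 0 -8;0 0 0 -8;0 0 0 0' 0.022
python3 - <<'E'
from h import *
to([512.5,-15.5,250],11.5)
E
```

```text
time_s: 6.62
tcp_pos: [512.6, -15.6, 248.2]
tcp_rot: [0.929, 0.37, -0.001, 0.0]
force: [-1.6, -5.9, 2.8]
opening: 18.2
finger_force: 2.7
time_s: 7.12
tcp_pos: [513.1, -15.3, 248.2]
tcp_rot: [0.832, 0.555, -0.0, 0.0]
force: [0.5, -4.6, -0.2]
opening: 22.0
finger_force: 2.0
t 7.12 tcp [513.1 -15.3 248.2] ydir -22.5 j7 -0.29 open 22.0 F [ 0.5 -4.6 -0.2]
 shift tool mm [-0.5 -0.5 -1.8] turn about tool z: -34.0
```

```bash
python3 -m pendant '0 0 0 -8;0 0 0 -8;0 0 0 -8;0 0 0 -8;0 0 0 -8;0 0 0 -8;0 0 0 0' 0.024
python3 -m pendant '0 0 0 -8;0 0 0 -8;0 0 0 -8;0 0 0 -8;0 0 0 0'
python3 - <<'E'
from h import *
to([512.5,-15.5,250],11.5)
d=cap("scene")
save("a3",np.hstack([cv2.resize(d["frame"][180:280,270:370],(400,400),interpolation=cv2.INTER_CUBIC),cv2.resize(capview(d),(400,400))]))
E
```

```text
time_s: 8.0
tcp_pos: [512.6, -13.5, 248.1]
tcp_rot: [0.534, 0.845, 0.0, -0.001]
force: [-3.7, 0.7, 3.3]
opening: 23.8
finger_force: 2.2
time_s: 8.62
tcp_pos: [511.3, -14.4, 247.6]
tcp_rot: [0.281, 0.96, -0.0, -0.002]
force: [-5.0, -1.4, 2.5]
opening: 24.1
finger_force: 2.7
t 8.62 tcp [511.3 -14.4 247.6] ydir 57.3 j7 1.03 open 24.1 F [-5.  -1.4  2.5]
 shift tool mm [-1.6 -0.3 -2.4] turn about tool z: 45.8
```

View pics/a3.png

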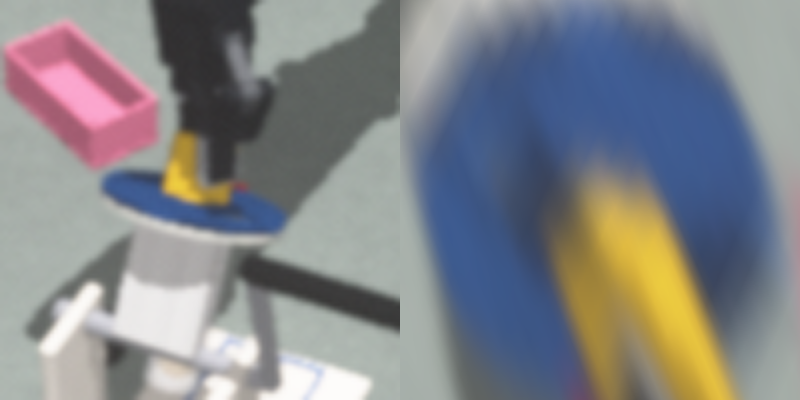

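```bash
python3 -m pendant '0 0 0 -7;0 0 0 0;0 0 0 0;0 0 0 0' 0.021
python3 -m pendant '0 0 0 0;0 0 0 0;0 0 0 0' 0.018
python3 -m pendant '0 0 0 0;0 0 -0.03 0;0 0 -0.03 0;0 0 -0.03 0;0 -0.04 0 0;0 -0.04 0 0;0 -0.04 0 0;0 -0.04 0 0;0 -0.04 0 0;0 0 0 0' 0.034
python3 - <<'E'
from h import *
to([512.5,-15.5,250],11.5)
c=cap("top"); im=holes(c)
save("a4",np.hstack([cv2.resize(c["frame"][150:250,250:350],(400,400),interpolation=cv2.INTER_CUBIC),cv2.resize(im,(400,400))]))
E
```

```text
time_s: 9.18
tcp_pos: [511.4, -15.0, 247.7]
tcp_rot: [0.223, 0.975, -0.001, -0.002]
force: [-5.8, -3.1, 3.2]
opening: 20.8
finger_force: 3.1
time_s: 9.55
tcp_pos: [511.7, -15.3, 248.0]
tcp_rot: [0.223, 0.975, -0.001, -0.001]
force: [-5.6, -4.2, 5.3]
opening: 18.5
finger_force: 4.8
time_s: 10.8
tcp_pos: [425.9, -197.1, 338.4]
tcp_rot: [0.224, 0.975, 0.0, 0.0]
force: [1.0, -0.2, 0.0]
opening: 34.2
finger_force: 0.0
t 10.8 tcp [ 425.9 -197.1  338.4] ydir 64.1 j7 1.44 open 34.2 F [ 1.  -0.2  0. ]
 shift tool mm [  1.5 201.1  88.6] turn about tool z: 52.6
 hole area 738 dia 7.7 ang 9.6 rad 10.6
 hole area 8802 dia 26.5 ang 90.2 rad 30.1
 hole area 982 dia 8.8 ang -81.9 rad 38.1
 hole area 5019 dia 20.0 ang -175.8 rad 30.7
 hole area 467 dia 6.1 ang 162.6 rad 48.8
 hole area 452 dia 6.0 ang -161.3 rad 49.0
```

View pics/a4.png

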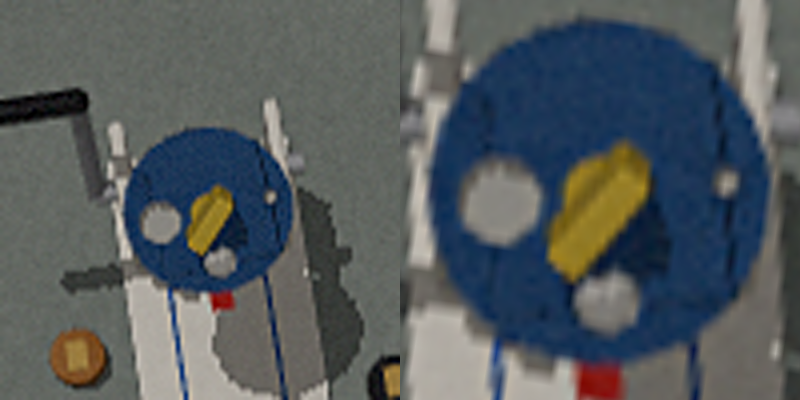

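The cap turned 139°, to about 1.65. The 19.5 mm hole at crop (607,300) sits about 4° past the pointer line, so I'll re-engage and set it back 4-5°.

```bash
python3 -m pendant '0 0.04 0 0;0 0.04 0 0;0 0.04 0 0;0 0.04 0 0;0.001 0.04 0 5;0 0 0.03 0;0 0 0.03 0;0 0 0.03 0;0 0 0 0'
python3 -m pendant '0 0 0 0;0 0 0 0;0 0 0 0;0 0 0 0' 0.016
python3 - <<'E'
from h import *
to([512,-15.5,248],59)
E
```

```text
time_s: 11.98
tcp_pos: [510.9, -12.0, 246.2]
tcp_rot: [0.262, 0.965, -0.001, -0.002]
force: [-0.3, -0.5, 1.0]
opening: 34.1
finger_force: 0.0
time_s: 12.48
tcp_pos: [511.5, -14.8, 249.0]
tcp_rot: [0.264, 0.965, -0.001, -0.0]
force: [-2.6, -3.9, -2.0]
opening: 16.5
finger_force: 16.6
t 12.47 tcp [511.5 -14.8 249. ] ydir 59.4 j7 1.06 open 16.5 F [-2.6 -3.9 -2. ]
 shift tool mm [-0.8 -0.3  1. ] turn about tool z: 0.4
```

```bash
python3 -m pendant '0 0 0 0;0 0 -0.03 0;0 0 -0.03 0;0 0 -0.03 -9;0 -0.04 0 0;0 -0.04 0 0;0 -0.04 0 0;0 -0.04 0 0;0 -0.04 0 0;0 0 0 0' 0.034
python3 - <<'E'
from h import *
c=cap("top"); holes(c)
P=cloud(c); z=P[...,2]
m=np.zeros((480,640),bool); m[218:276,400:443]=1; m&=z>34
p=P[m][:,:2].astype(np.float32); print(len(p),cv2.minAreaRect(p))
to([434.9,-324.8,150],68.3)
E
```

```text
time_s: 13.72
tcp_pos: [438.3, -202.9, 339.8]
tcp_rot: [0.19, 0.982, 0.0, 0.002]
force: [0.3, 0.1, -0.9]
opening: 33.9
finger_force: 0.0
 hole area 782 dia 7.9 ang 1.9 rad 10.8
 hole area 8597 dia 26.2 ang 92.2 rad 30.0
 hole area 1075 dia 9.2 ang -80.2 rad 38.6
 hole area 5106 dia 20.2 ang -173.2 rad 30.6
 hole area 436 dia 5.9 ang -161.3 rad 49.0
 hole area 482 dia 6.2 ang 162.4 rad 48.8
968 ((350.71246337890625, -223.47784423828125), (88.7740249633789, 464.25701904296875), 45.231468200683594)
t 13.78 tcp [ 439.2 -200.8  339.5] ydir 68.3 j7 1.54 open 33.8 F [-0.3  0.4  0.1]
 shift tool mm [ -41.3 -117.1  189.5] turn about tool z: 0.0
```

The cap went 2° further instead, to about 1.69, because squeezing twists it. I'll grip it again and turn clockwise while it is gripped.

```bash
python3 -m pendant '0 0.0415 0 0;-0.0005 0.04 0 0;0 0.04 0 0;0 0.04 0 0;0 0.0395 0 9;0 0 0 0'
python3 - <<'E'
from h import *
to([511.8,-15,247],59.4)
E
```

```text
time_s: 14.52
tcp_pos: [514.3, -7.4, 338.4]
tcp_rot: [0.26, 0.966, 0.001, 0.0]
force: [0.6, -0.5, 0.0]
opening: 33.7
finger_force: 0.0
t 14.53 tcp [514.3  -7.4 338.4] ydir 59.9 j7 1.01 open 33.7 F [ 0.6 -0.5  0. ]
 shift tool mm [-1.6 -7.9 91.4] turn about tool z: 0.5
```

```bash
python3 -m pendant '-0.0015 -0.008 0.03 0;0 0 0.03 0;0 0 0.031 0;0 0 0 0'
python3 -m pendant '0 0 0 0;0 0 0 0;0 0 0 0;0 0 0 4;0 0 0 4;0 0 0 0' 0.016
python3 -m pendant '0 0 0 0;0 0 0 0;0 0 -0.03 0;0 0 -0.03 0;0 0 -0.03 0;0 -0.04 0 0;0 -0.04 0 0;0 -0.04 0 0;0 -0.04 0 0;0 -0.04 0 0;0 0 0 0' 0.034
python3 - <<'E'
from h import *
c=cap("top"); holes(c)
to([434.9,-324.8,150],68.3)
E
```

```text
time_s: 15.02
tcp_pos: [508.9, -20.4, 245.9]
tcp_rot: [0.263, 0.965, -0.001, -0.002]
force: [0.4, -0.1, 0.9]
opening: 34.2
finger_force: 0.0
time_s: 15.78
tcp_pos: [511.2, -17.8, 248.6]
tcp_rot: [0.329, 0.944, 0.002, 0.0]
force: [1.6, 6.1, -5.1]
opening: 16.2
finger_force: 32.0
time_s: 17.15
tcp_pos: [384.0, -180.2, 338.0]
tcp_rot: [0.333, 0.943, 0.001, 0.001]
force: [0.7, 0.4, 0.3]
opening: 33.9
finger_force: 0.0
 hole area 674 dia 7.3 ang 6.8 rad 8.8
 hole area 8649 dia 26.2 ang 88.9 rad 30.3
 hole area 1007 dia 9.0 ang -93.1 rad 38.2
 hole area 5122 dia 20.2 ang 177.2 rad 32.6
t 17.2 tcp [ 385.2 -178.6  338. ] ydir 51.3 j7 1.11 open 34.1 F [0.1 0.2 0.1]
 shift tool mm [-130.1  -83.4  187.9] turn about tool z: -17.0
```

The cap is now about 1.54, which is good. Next is the dish.

```bash
python3 -m pendant '0 0 0.01 -8.5;0 0 0.01 -8.5;0 0 0 0' 0.0854
python3 - <<'E'
from h import *
to([434.9,-324.8,150],68.3)
E
```

```text
time_s: 17.58
tcp_pos: [386.0, -176.5, 317.1]
tcp_rot: [0.187, 0.982, -0.0, -0.0]
force: [0.2, 0.0, 0.1]
opening: 85.0
finger_force: 0.0
t 17.57 tcp [ 386.  -176.5  317.1] ydir 68.5 j7 1.42 open 85.0 F [0.2 0.  0.1]
 shift tool mm [-100.1 -119.9  167.1] turn about tool z: 0.2
```

```bash
python3 -m pendant '-0.025 -0.03 0.04 0;-0.025 -0.03 0.04 0;-0.025 -0.03 0.04 0;-0.025 -0.03 0.04 0;0 0 0.04 0;0 0 0.03 0;0 0 0 0'
python3 - <<'E'
from h import *
to([434.9,-324.8,10],68.3)
d=cap("scene"); im=d["frame"]; save("b1",cv2.resize(im[170:270,190:310],(720,600),interpolation=cv2.INTER_CUBIC))
E
```

```text
time_s: 18.45
tcp_pos: [434.3, -324.4, 85.5]
tcp_rot: [0.188, 0.982, 0.001, -0.002]
force: [-0.0, -0.6, 0.2]
opening: 85.3
finger_force: 0.0
t 18.45 tcp [ 434.3 -324.4   85.5] ydir 68.4 j7 2.19 open 85.3 F [-0.  -0.6  0.2]
 shift tool mm [-1.  -0.2 75.5] turn about tool z: 0.1
```

View pics/b1.png

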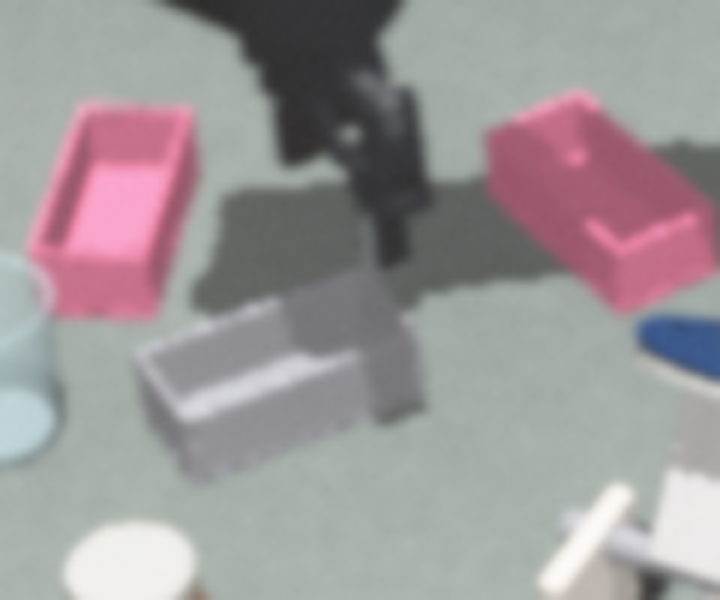

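The grey dish at (280,370) lies under the open fingers at (390,240), as planned. I'll descend and grip.

```bash
python3 -m pendant '0 0 0.02 0;0 0 0.02 0;0 0 0.02 0;0 0 0.014 0;0 0 0 0'
python3 -m pendant '0 0 0 0;0 0 0 0;0 0 0 0;0 0 0 0;0 0 0 0' 0.03
python3 -m pendant '0 0 -0.02 0;0 0 -0.02 0;0 0 0 0'
python3 - <<'E'
from h import *
p=DROP-43*XS-3*XS
to([p[0],p[1],52],101.5)
E
```

```text
time_s: 19.12
tcp_pos: [433.9, -325.2, 12.1]
tcp_rot: [0.187, 0.982, 0.0, -0.001]
force: [0.1, -0.4, 0.7]
opening: 85.4
finger_force: 0.0
time_s: 19.75
tcp_pos: [435.1, -326.1, 14.2]
tcp_rot: [0.187, 0.982, -0.0, 0.001]
force: [-1.5, 0.6, 6.2]
opening: 57.0
finger_force: 64.6
time_s: 20.12
tcp_pos: [436.0, -326.3, 55.4]
tcp_rot: [0.187, 0.982, -0.001, 0.002]
force: [-0.3, 0.8, -2.0]
opening: 56.5
finger_force: 64.5
t 20.12 tcp [ 436.  -326.3   55.4] ydir 68.5 j7 2.24 open 56.5 F [-0.3  0.8 -2. ]
 shift tool mm [116.2 269.5   2.9] turn about tool z: -33.0
```

```bash
python3 -m pendant '0.01 0.022 0 0;0.01 0.022 0 0;0.01 0.022 0 0;0.01 0.022 0 0;0.01 0.022 0 0;0.01 0.022 0 0;0.01 0.022 0 0;0.01 0.022 0 0;0.01 0.022 0 0;0 0 0 -8;0 0 0 -8;0 0 0 -8;0 0 0 -9;0 0 0 0'
python3 - <<'E'
from h import *
p=DROP-43*XS
to([p[0],p[1],52],101.5)
E
```

```text
time_s: 21.88
tcp_pos: [423.6, -108.2, 53.4]
tcp_rot: [-0.099, 0.995, 0.0, 0.0]
force: [0.3, -0.4, -2.1]
opening: 56.8
finger_force: 64.5
t 21.88 tcp [ 423.6 -108.2   53.4] ydir 101.4 j7 2.29 open 56.8 F [ 0.3 -0.4 -2.1]
 shift tool mm [-20.9  73.2   1.4] turn about tool z: -0.1
```

```bash
python3 -m pendant '-0.005 0.018 0 0;-0.005 0.018 0 0;-0.005 0.018 0 0;-0.006 0.019 0 0;0 0 0.015 0;0 0 0.01 0;0 0 0.004 0;0 0 0 0;0 0 0 0'
python3 - <<'E'
from h import *
p=DROP-43*XS
to([p[0],p[1],20.5],101.5)
E
```

```text
time_s: 23.0
tcp_pos: [429.8, -33.0, 24.4]
tcp_rot: [-0.099, 0.995, -0.0, 0.0]
force: [0.4, 0.7, -0.7]
opening: 56.6
finger_force: 64.6
t 23.0 tcp [429.8 -33.   24.4] ydir 101.4 j7 2.18 open 56.6 F [ 0.4  0.7 -0.7]
 shift tool mm [0.  0.7 3.9] turn about tool z: -0.1
```

```bash
python3 -m pendant '0 0 0.0045 0;0 0 0 0;0 0 0 0'
python3 -m pendant '0 0 0 0;0 0 0 0;0 0 0 0' 0.0854
python3 -m pendant '0 0 -0.02 0;0 0 -0.03 0;0 0.035 0 0;0 0.035 0 0;0 0.035 0 0;0 0.035 0 0;0 0.035 0 0;0 0 -0.05 0;0 0 -0.05 0;0 0 -0.05 0;0 0 -0.05 0;0 0 -0.05 0;0 0 0 0'
python3 - <<'E'
from h import *
c=cap("top"); holes(c)
P=cloud(c); z=P[...,2]; H=cv2.cvtColor(c["frame"],cv2.COLOR_RGB2HSV)
m=np.zeros((480,640),bool); m[225:282,285:340]=1; m&=(z>30)&(z<60); p=P[m][:,:2].astype(np.float32); print(len(p),cv2.minAreaRect(p), (P[m].mean(0)-DROP)@np.c_[XS,YS], "x_s range",np.percentile((P[m]-DROP)@XS,[0,2,50]),np.percentile((P[m]-DROP)@YS,[1,99]))
h=AX+28.5*XS+125*YS+106*Z; print(h); to([h[0],h[1],330],11.5)
d=cap("scene")["frame"]
save("c1",np.hstack([cv2.resize(c["frame"][150:290,230:370],(400,400),interpolation=cv2.INTER_CUBIC),cv2.resize(d[180:340,250:410],(400,400),interpolation=cv2.INTER_CUBIC)]))
E
```

```text
time_s: 23.38
tcp_pos: [430.2, -32.7, 20.1]
tcp_rot: [-0.1, 0.995, 0.0, 0.001]
force: [-1.1, 0.6, 5.8]
opening: 56.6
finger_force: 65.3
time_s: 23.75
tcp_pos: [429.7, -32.6, 19.7]
tcp_rot: [-0.1, 0.995, -0.0, -0.0]
force: [0.3, -0.2, 0.4]
opening: 85.5
finger_force: 0.0
time_s: 25.38
tcp_pos: [396.7, 139.9, 323.0]
tcp_rot: [-0.1, 0.995, 0.003, 0.003]
force: [0.4, 0.5, -0.8]
opening: 85.2
finger_force: 0.0
 hole area 733 dia 7.6 ang 7.5 rad 8.6
 hole area 8655 dia 26.2 ang 88.8 rad 30.3
 hole area 1031 dia 9.1 ang -92.9 rad 38.0
 hole area 5136 dia 20.2 ang 177.3 rad 32.7
163 ((461.8909606933594, -25.62602996826172), (110.07630157470703, 57.911407470703125), 11.336496353149414) [-25.31719806   1.64776729] x_s range [-65.09846097 -64.56239751 -30.97317022] [-28.57640858  29.03140592]
[570.83948333 123.91063178 266.        ]
t 25.43 tcp [395.4 139.3 320.8] ydir 101.5 j7 1.2 open 85.5 F [ 0.1  0.3 -0.9]
 shift tool mm [-168.8  -50.1   -8.9] turn about tool z: 90.0
```

View pics/c1.png

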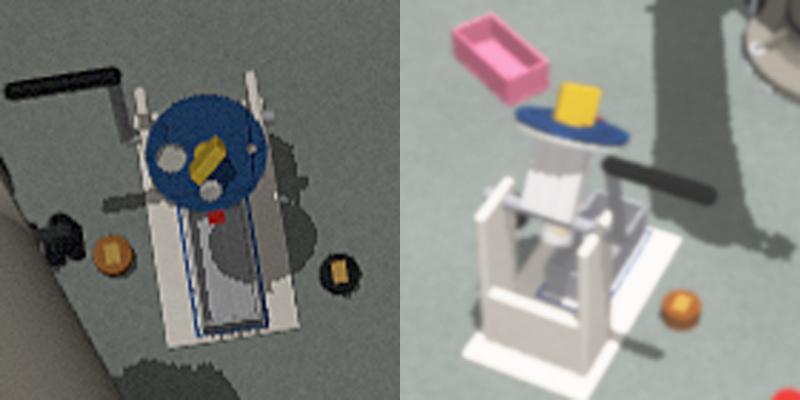

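The dish stands in the rectangle at about -5 mm along the stand's x and 0 along y, with the cap's 19.5 mm hole at the pointer. Next I'll go to the handle.

```bash
python3 -m pendant '0 0 -0.002 10;0 0 -0.002 10;0 0 -0.002 10;0 0 -0.002 10;0 0 -0.001 10;0 0 0 10;0 0 0 10;0 0 0 10;0 0 0 10;-0.01 0.034 0 0;-0.01 0.034 0 0;-0.01 0.034 0 0;-0.01 0.034 0 0;-0.01 0.033 0 0;0 0 0 0' 0.05
python3 - <<'E'
from h import *
h=AX+28.5*XS+125*YS+106*Z; to([h[0],h[1],252],11.5)
E
```

```text
time_s: 27.35
tcp_pos: [571.2, 122.4, 325.9]
tcp_rot: [0.634, 0.774, -0.003, 0.0]
force: [0.3, -0.0, -0.7]
opening: 50.0
finger_force: 0.0
t 27.35 tcp [571.2 122.4 325.9] ydir 11.3 j7 0.09 open 50.0 F [ 0.3 -0.  -0.7]
 shift tool mm [ 1.8  0.3 73.9] turn about tool z: -0.2
```

```bash
python3 -m pendant '0.002 0 0.03 0;0 0 0.03 0;0 0 0.02 0;0 0 0 0'
python3 -m pendant '0 0 0 0;0 0 0 0;0 0 0 0;0 0 0 0' 0.0
python3 -m pendant '0 -0.0189 -0.0033 0;0 -0.0192 0 0;0 0 0 0'
python3 - <<'E'
from h import *
h=AX-9.6*XS+125*YS+109.6*Z; to([h[0],h[1],250],11.5)
E
```

```text
time_s: 27.85
tcp_pos: [567.6, 125.1, 246.3]
tcp_rot: [0.633, 0.774, -0.002, -0.001]
force: [0.1, -0.1, 0.1]
opening: 49.8
finger_force: 0.0
time_s: 28.35
tcp_pos: [569.5, 125.3, 249.4]
tcp_rot: [0.633, 0.774, -0.0, -0.001]
force: [-6.6, -0.8, 4.3]
opening: 14.0
finger_force: 58.4
time_s: 28.72
tcp_pos: [535.1, 118.4, 255.0]
tcp_rot: [0.633, 0.774, 0.004, 0.002]
force: [-0.7, -0.7, 9.8]
opening: 13.9
finger_force: 59.4
t 28.73 tcp [535.1 118.4 255. ] ydir 11.5 j7 0.1 open 13.9 F [-0.7 -0.7  9.8]
 shift tool mm [-1.7 -2.   4.9] turn about tool z: -0.0
```

Gripped, and it's swinging with low forces. I'll carry on along the arc.

```bash
python3 -m pendant '0 -0.0095 0.0013 0;0 -0.0094 0.002 0;0 -0.009 0.003 0;0 -0.009 0.0036 0;0 -0.0083 0.0045 0;0 -0.0083 0.0051 0;0 -0.0075 0.006 0;0 -0.0072 0.0063 0;0 -0.0063 0.0071 0;0 -0.006 0.0076 0;0 0 0 0'
python3 - <<'E'
from h import *
h=AX-90.1*XS+125*YS+63.1*Z; to([h[0],h[1],h[2]-17],11.5)
E
```

```text
time_s: 30.1
tcp_pos: [455.3, 102.1, 205.3]
tcp_rot: [0.633, 0.774, 0.002, 0.002]
force: [9.4, 1.6, -11.0]
opening: 13.7
finger_force: 68.5
t 30.1 tcp [455.3 102.1 205.3] ydir 11.5 j7 0.02 open 13.7 F [  9.4   1.6 -11. ]
 shift tool mm [-1.7 -1.  -0.8] turn about tool z: -0.0
```

```bash
python3 -m pendant '0 -0.005 0.0082 0;0 -0.0046 0.0084 0;0 -0.0035 0.009 0;0 -0.0031 0.009 0;0 0 0 0;0 0 0 0;0 0 0 0;0 0 0 0;0 0 0 0;0 0 0 0'
python3 - <<'E'
from h import *
h=AX-106.3*XS+125*YS+28.5*Z; to([h[0],h[1],h[2]-17],11.5)
c=cap("top"); d=cap("scene"); d=d["frame"]
save("d1",np.hstack([cv2.resize(c["frame"][180:280,270:370],(400,400),interpolation=cv2.INTER_CUBIC),cv2.resize(d[220:340,270:390],(400,400),interpolation=cv2.INTER_CUBIC)]))
E
```

```text
time_s: 31.35
tcp_pos: [439.1, 98.8, 171.0]
tcp_rot: [0.633, 0.774, 0.001, 0.001]
force: [5.5, 0.2, -1.2]
opening: 13.8
finger_force: 73.2
t 31.35 tcp [439.1  98.8 171. ] ydir 11.5 j7 0.05 open 13.8 F [ 5.5  0.2 -1.2]
 shift tool mm [-1.7 -0.7 -0.5] turn about tool z: -0.0
```

View pics/d1.png

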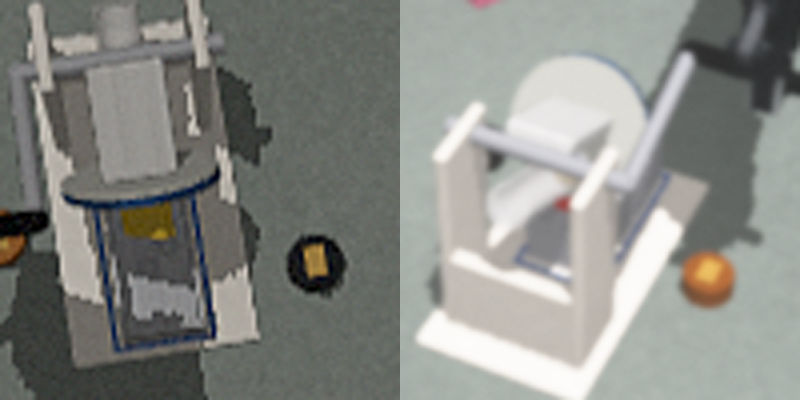

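The picture shows the dispenser tipped fully, with the cap face down at about (145,190) over the dish. No balls are clearly visible in the shadow. I'll check by depth inside the dish.

```bash
cat >> h.py <<'E'
def balls(n=1):
    c=[cap("top") for _ in range(n)][-1]; P=np.mean([cloud(c)],0); q=P-DROP; x=q@XS; y=q@YS; z=P[...,2]
    m=(abs(y)<23)&(x>-59)&(x<50)&(z>0)&(z<60)
    print("floor z",np.median(z[m]),"n",m.sum())
    im=(m&(z>np.median(z[m])+6)).astype(np.uint8); k,_,st,ce=cv2.connectedComponentsWithStats(im)
    for i in range(1,k):
        if st[i,4]>3:
            b=_==i; print(" blob",st[i,4],ce[i].round(1),"xs %.0f ys %.0f"%(x[b].mean(),y[b].mean()),"z",np.percentile(z[b],[10,50,95]).round(1),"rgb",c["frame"][b].mean(0).round())
    g=cv2.cvtColor(c["frame"],cv2.COLOR_RGB2GRAY); v,u=np.nonzero(m); print("box",u.min(),u.max(),v.min(),v.max())
    zz=np.where(m,z,0)[v.min():v.max()+1,u.min():u.max()+1]
    for row in zz: print(" ".join("%2d"%t if t else " ." for t in row))
E
python3 -c "
from h import *
balls()"
```

```text
floor z 10.075024299696791 n 402
 blob 16 [310.9 241.4] xs -1 ys -10 z [17.2 21.9 27.8] rgb [67. 67. 69.]
 blob 18 [306.8 246.6] xs -14 ys 4 z [16.9 22.3 29.2] rgb [69. 69. 69.]
box 298 318 231 262
 .  .  .  .  .  .  .  .  .  .  .  .  .  .  .  7  5  .  .  .  .
 .  .  .  .  .  .  .  .  .  .  .  .  .  .  . 11 11  .  .  .  .
11 11  .  .  .  .  .  .  .  .  .  .  .  .  . 11  7  .  .  .  .
10  9  .  .  .  .  .  .  .  .  .  .  .  .  . 11  5  .  .  .  .
10  7  .  .  .  .  .  .  .  .  .  .  .  .  . 18 11  .  .  .  .
 . 15 11  .  .  .  .  .  .  .  .  .  .  .  .  3 11  .  .  .  .
 . 10 14  .  .  .  .  .  .  .  .  .  .  .  .  . 13  9  .  .  .
 .  1  9  .  .  .  .  .  .  .  .  .  .  .  .  . 13  6  .  .  .
 .  3  4  8  .  .  .  .  .  .  .  .  .  .  .  5  5  5  .  .  .
 . 12  9  8 13  8 12 12  4 10 15 25 23 27 17 15 10  9  .  .  .
 . 16 12  6 10 10  6 13 19  7  7 17 18 23 26 16  2  4  .  .  .
 .  . 17 13 11 10 12  9 16  6 12 19 22 15 26 27  2  5  .  .  .
 .  .  3  8  9  6  5  7  5  5  6  9 17 18 21 11  4 10 18  .  .
 .  . 14 17 12 10  7  6  9 17  6 10 14  5 11  7  9 11  6  .  .
 .  .  2  7 13 13  6
[... 413 characters left out ...]
1  6  .
 .  .  . 11  3  8  7  7 10  9  5 11  6 13 15  9 15 10 12  6  .
 .  .  .  4  8 14 11  8  8 11 11 11 11  9 15  6  6 13 16 13  .
 .  .  .  7  9  6 14  8  2  5 18 11  7 11  5 15  8  8 12 13  .
 .  .  .  . 15 11 12  6  6  4  8  6  7  8 14  8 12  6  5  8  .
 .  .  .  . 10  9  8  5  7  5  7  1 11 13  5  7 13  5  7 17 13
 .  .  .  . 11 11  9  8 10 13  8  8 15  8 13  7  9  9 11 12 10
 .  .  .  .  9 10  4  7  8  7  5 10 10  8  9 11 12  7  7  6  8
 .  .  .  .  5  9  6 10  6 13  5  7  6 11 13  9  8 10  8 10 13
 .  .  .  .  8 11  9 15 15  5 11 12 13 11 11  8  7 12  5  6 16
 .  .  .  .  7  9  7  8  7  1  6 11 11 13  5  .  .  .  .  .  .
 .  .  .  .  . 17 12  8 13  .  .  .  .  .  .  .  .  .  .  .  .
```

Two balls are visible. The third is either hidden under the cap or still inside. I'll nudge to the stop, then swing back up and look.

```bash
python3 -m pendant '0 -0.001 0.005 0;0 0 0 0;0 0 0 0;0 0 0 0;0 0.001 -0.005 0'
python3 -m pendant '0 0.0031 -0.009 0;0 0.0035 -0.009 0;0 0.0046 -0.0084 0;0 0.005 -0.0082 0;0 0.006 -0.0076 0;0 0.0063 -0.0071 0;0 0.0072 -0.0063 0;0 0 0 0'
python3 -c "
from h import *
h=AX-82*XS+125*YS+73*Z; to([h[0],h[1],h[2]-17],11.5)
balls()" | head -8
```

```text
time_s: 32.12
tcp_pos: [438.8, 98.7, 170.3]
tcp_rot: [0.633, 0.774, 0.001, 0.001]
force: [14.5, 1.3, -13.5]
opening: 14.0
finger_force: 73.3
time_s: 33.12
tcp_pos: [471.3, 105.3, 224.4]
tcp_rot: [0.633, 0.774, -0.002, -0.001]
force: [6.0, 0.4, -11.2]
opening: 14.0
finger_force: 65.8
t 33.12 tcp [471.3 105.3 224.4] ydir 11.5 j7 0.03 open 14.0 F [  6.    0.4 -11.2]
 shift tool mm [-1.6 -9.2  8.4] turn about tool z: -0.0
floor z 10.413224051995154 n 394
 blob 13 [311.4 241.4] xs -1 ys -11 z [17.1 20.2 25.6] rgb [69. 69. 70.]
 blob 17 [306.8 247.1] xs -16 ys 4 z [18.5 22.  33.7] rgb [77. 77. 78.]
box 298 318 231 262
 .  .  .  .  .  .  .  .  .  .  .  .  .  .  . 16 10  .  .  .  .
 .  .  .  .  .  .  .  .  .  .  .  .  .  .  . 13  8  .  .  .  .
```

```bash
python3 -m pendant '0 0.0075 -0.006 0;0 0.0083 -0.0051 0;0 0.0083 -0.0045 0;0 0.009 -0.0036 0;0 0.009 -0.003 0;0 0.0094 -0.002 0;0 0.0095 -0.0013 0;0 0.0096 0 0;0 0.0096 0 0;0 0.0096 0.0013 0;0 0.0093 0.002 0;0 0.001 0 0;0 0 0 0'
python3 - <<'E'
from h import *
h=AX+28.5*XS+125*YS+106*Z; to([h[0],h[1],h[2]-17],11.5)
balls()
c=cap("scene"); P=cloud(c); q=P-AX; x=q@XS; y=q@YS; z=P[...,2]
# dish interior seen by scene
m=(abs(y)<25)&(x>-159)&(x<-40)&(z>-5)&(z<36)
print("scene dish px",m.sum())
b=m&(z>16); k,l,st,ce=cv2.connectedComponentsWithStats(b.astype(np.uint8))
for i in range(1,k):
    if st[i,4]>3: print(st[i,4],ce[i].round(1),x[l==i].mean().round()+98,y[l==i].mean().round(),z[l==i].mean().round(1))
# dark/brass colours along tube axis
o,_=ray(c,0,0); R=c["R"]; t=np.array(c["t"]).ravel()
for s in range(-35,85,8):
    X=AX+s*N; uv,_=cv2.projectPoints(X[None],cv2.Rodrigues(R)[0],t,c["mtx"],c["D"]); u,v=uv[0,0].round().astype(int); print(s,u,v,[tuple(int(a) for a in c["frame"][v,u+e]) for e in(-4,0,4)])
E
```

```text
time_s: 34.8
tcp_pos: [569.2, 125.2, 248.6]
tcp_rot: [0.633, 0.774, -0.002, -0.002]
force: [-5.5, -0.9, 4.4]
opening: 13.9
finger_force: 64.7
t 34.8 tcp [569.2 125.2 248.6] ydir 11.5 j7 0.14 open 13.9 F [-5.5 -0.9  4.4]
 shift tool mm [-1.6  1.4 -0.4] turn about tool z: -0.0
floor z 10.06604361723305 n 594
 blob 18 [308.1 233.1] xs 23 ys -5 z [17.2 21.  26. ] rgb [71. 70. 71.]
 blob 44 [309.3 243.8] xs -7 ys -4 z [16.6 20.3 26.4] rgb [72. 72. 73.]
box 297 318 224 262
 .  .  .  .  .  .  .  .  .  .  .  .  . 13  . 15  .  .  .  .  .  .
 .  .  .  .  .  .  .  .  .  .  .  6  8  3  8 18  5  .  .  .  .  .
15 12 11  9 11  5  .  .  .  .  .  . 10  6 11  8  5  .  .  .  .  .
10  5 11  8 11  5  .  .  .  .  .  .  8  8 13  9 13  .  .  .  .  .
12 12  8 11  7  9 11  9  7  6 10 10 10  1  9  9  8  .  .  .  .  .
 .  7 10  6  8 10 13  9  3  8  6 13  7  6  7 14 11  .  .  .  .  .
 .  8  7  8  7  9 11  7 12  8  7  6 10 11 13 11 11  .  .  .  .  .
 .  8  9 10 14  4 11 14 12  5 16 21  5  7  7  5  8  8  .  .  .  .
 . 10  8 13  4  7  7  6  7  9 25 22 17 17  7  8  8  6  .  .  .  .
 .  7  8 11  9 10 12  8 11 18 19 2
[... 2334 characters left out ...]
43, 241, 241)]
-3 309 268 [(164, 170, 166), (158, 157, 158), (196, 192, 193)]
5 309 265 [(208, 206, 205), (233, 231, 231), (238, 237, 236)]
13 310 261 [(238, 236, 235), (236, 234, 233), (211, 208, 208)]
21 311 258 [(238, 236, 236), (206, 204, 203), (174, 172, 170)]
29 312 255 [(238, 237, 237), (181, 177, 177), (174, 171, 171)]
37 312 251 [(211, 208, 208), (174, 171, 171), (174, 172, 170)]
45 313 248 [(176, 173, 172), (171, 168, 167), (174, 171, 171)]
53 314 244 [(174, 171, 171), (171, 168, 167), (174, 171, 170)]
61 315 241 [(175, 171, 171), (172, 168, 168), (174, 171, 170)]
69 315 237 [(206, 204, 201), (153, 152, 152), (112, 115, 120)]
77 316 234 [(83, 108, 154), (56, 70, 100), (53, 64, 88)]
```

All three balls are in the dish, and the handle is back at its starting pose. I'll release it, retreat and verify.

```bash
python3 -m pendant '0 0 0 0;0 0 0 0;0 0 0 0' 0.05
python3 -m pendant '0 0 -0.03 0;0 0 -0.03 0;0 0 -0.03 0;0.03 0 0 0;0.04 0 0 0;0.04 0 0 0;0.04 0 0 0;0 0 0 0;0 0 0 0'
python3 - <<'E'
from h import *
c=cap("top"); holes(c); balls_out=None
P=cloud(c); z=P[...,2]; m=np.zeros((480,640),bool); m[165:190,228:274]=1; m&=z>240
p=P[m]; print("handle",len(p), (p-AX)@XS.mean() if 0 else ((p-AX)@XS).mean().round(1), np.percentile(p[:,2],[50,95]).round(1))
c0=dict(np.load("top.npz")); p0=cloud(c0)[(cloud(c0)[...,2]>240)&m]; print("before",len(p0),((p0-AX)@XS).mean().round(1),np.percentile(p0[:,2],[50,95]).round(1))
q=P-DROP; d=(abs(q@YS)<35)&(z>34)&(z<52)&(abs(q@XS)<75); print("dish front",np.percentile((q@XS)[d],[1,5]).round(1),np.percentile((q@YS)[d],[2,98]).round(1))
to([0,0,0])
E
python3 -c "
from h import *
balls()" | head -5
```

```text
time_s: 35.28
tcp_pos: [571.2, 125.9, 248.9]
tcp_rot: [0.633, 0.774, 0.0, 0.0]
force: [-0.2, -0.5, -0.8]
opening: 50.0
finger_force: 0.0
time_s: 36.4
tcp_pos: [541.4, 272.1, 338.8]
tcp_rot: [0.633, 0.774, -0.0, 0.0]
force: [-0.0, -1.6, 1.1]
opening: 50.1
finger_force: 0.0
 hole area 1081 dia 9.3 ang 43.9 rad 6.7
 hole area 8909 dia 26.6 ang 83.7 rad 30.4
 hole area 1111 dia 9.4 ang -88.7 rad 38.1
 hole area 1104 dia 9.4 ang 175.8 rad 37.3
handle 304 16.1 [271.4 277.8]
before 296 23.1 [271.8 277.2]
dish front [-64.5 -63.9] [-28.5  29. ]
t 36.45 tcp [541.7 271.3 338.9] ydir 11.4 j7 -0.16 open 50.0 F [ 0.2 -0.6  1. ]
 shift tool mm [-159.  -584.6  338.9] 
floor z 9.947582053140442 n 594
 blob 17 [307.9 233.3] xs 22 ys -5 z [16.4 20.7 28.2] rgb [71. 71. 71.]
 blob 21 [310.9 241.4] xs -1 ys -10 z [16.6 20.5 27.4] rgb [73. 73. 73.]
 blob 18 [306.4 246.8] xs -14 ys 5 z [17.3 21.2 28. ] rgb [107. 107. 108.]
box 297 318 224 262
```

```bash
python3 -m pendant '0.05 -0.01 0 0;0.05 -0.01 0 0;0.05 -0.01 0 0;0.05 0 0 0;0 0 0 0'
python3 - <<'E'
from h import *
c1=cap("top"); c0=dict(np.load("top.npz"))
for c in(c0,c1):
    P=cloud(c); q=P-AX; x=q@XS;y=q@YS;z=P[...,2]
    m=(abs(x)<80)&(y>78)&(y<150)&(z>225)&(z<290)&(c["z_map"]>0)
    k=(abs(x+45)<50)&(abs(y)<50)&(z>195)&(z<266)&(c["frame"][...,2]>c["frame"][...,0]+25)
    A=np.c_[x[k],y[k],np.ones(k.sum())]; s=np.linalg.lstsq(A,z[k],rcond=None)[0]
    print("handle",m.sum(),np.median(x[m]).round(1),np.median(z[m]).round(1),np.percentile(y[m],[1,99]).round(),"cap n",k.sum(),"mean x,z",x[k].mean().round(1),z[k].mean().round(1),"slope deg",np.degrees(np.arctan(s[0])).round(2))
    holes(c)
E
```

```text
time_s: 37.12
tcp_pos: [469.7, 466.9, 337.8]
tcp_rot: [0.63, 0.776, -0.0, -0.001]
force: [-0.3, -0.4, -0.7]
opening: 49.8
finger_force: 0.0
handle 205 25.8 272.4 [ 79. 149.] cap n 1087 mean x,z -44.0 233.9 slope deg 29.53
 hole area 8879 dia 26.6 ang -41.2 rad 31.3
 hole area 5056 dia 20.1 ang 43.5 rad 34.8
 hole area 421 dia 5.8 ang 78.1 rad 9.7
 hole area 1062 dia 9.2 ang 132.9 rad 37.0
 hole area 585 dia 6.8 ang 162.8 rad 48.7
 hole area 382 dia 5.5 ang -161.6 rad 49.1
handle 204 26.0 272.1 [ 79. 149.] cap n 1065 mean x,z -40.4 236.2 slope deg 29.72
 hole area 927 dia 8.6 ang 20.6 rad 9.1
 hole area 8922 dia 26.6 ang 83.7 rad 30.4
 hole area 1106 dia 9.4 ang -88.9 rad 38.1
 hole area 1088 dia 9.3 ang 175.7 rad 37.3
```

```bash
python3 - <<'E'
from h import *
c1=cap("top"); np.savez("now.npz",**c1); c0=dict(np.load("top.npz"))
def ch(p):
    h,s,v=p
    if s>90 and 95<h<130: return 'b'
    if s>110 and 15<h<40: return 'Y'
    if s>110 and (h<9 or h>170): return 'R'
    if v<60: return '#'
    return 'o' if v>140 else '.'
for c in(c0,c1):
    H=cv2.cvtColor(c["frame"],cv2.COLOR_RGB2HSV)
    for v in range(174,230,1): print(v,"".join(ch(H[v,u]) for u in range(270,334)))
f=c1["frame"]; print(f[217:227,300:309].tolist())
E
```

```text
174 ##..............................................................
175 ##............................................ooo...............
176 bb............................................ooo...............
177 ##............................................ooo...............
178 #.............................................oooo..............
179 .#............................................oooo..............
180 ##.............................................ooo..............
181 ..#....ooo.....................................ooo..............
182 ..#....oooo.................bbbbbbbb...........ooo..............
183 ..#....oooo...............bbbbbbbbbbbbbb.......ooo..............
184 ........ooo............bbbbbbbbbbbbbbbbbbb.....ooooo............
185 ..#.....ooo..........bbbbbbbbbbbbbbbbbbbbbbb...ooooo............
186 ...#....ooo.........bbbbbbbbbbbbbbbbbbbbbbbbb...oooo............
187 ..##....ooo......bbbbbbbbbbbbbbbbbbbbbbbbbbbbbb.oooo............
188 ...#....ooo......bbbbbbbbbbbbbbbbbbb.......bbbbbooo.............
189 ................bbbbbbbbbbbbbbbbbbb.....o...bbbb.oo..........
[... 7234 characters left out ...]
6, 92], [15, 53, 92], [19, 50, 89]], [[29, 56, 88], [25, 57, 87], [38, 52, 87], [43, 52, 83], [19, 60, 98], [54, 46, 78], [61, 52, 78], [114, 50, 75], [40, 59, 82]], [[42, 54, 70], [45, 58, 78], [79, 42, 56], [114, 36, 54], [97, 47, 78], [114, 28, 39], [126, 38, 48], [155, 21, 7], [79, 69, 65]], [[67, 67, 65], [64, 70, 66], [104, 41, 31], [149, 27, 21], [138, 9, 0], [142, 27, 22], [137, 15, 15], [149, 33, 24], [100, 59, 61]], [[75, 74, 74], [77, 85, 85], [94, 57, 53], [142, 19, 16], [138, 23, 19], [137, 26, 22], [137, 30, 23], [143, 18, 17], [113, 55, 51]], [[69, 69, 70], [114, 118, 122], [118, 123, 125], [137, 10, 9], [136, 15, 7], [137, 12, 6], [141, 19, 15], [137, 29, 24], [113, 49, 47]]]
```

The yellow spot at top (303,215) is the brass ball seen through the 19.5 mm hole. I'll check its depth, because it has to be inside the tube.

```bash
python3 - <<'E'
from h import *
c=dict(np.load("now.npz")); P=cloud(c); p=P[213:219,301:307].reshape(-1,3); q=p-FACE
print("along N above face:",np.sort(q@N).round(1)); print("U med",np.median(q@U),"V",np.median(q@V))
r2=P[208:222,293:299].reshape(-1,3)-FACE; print("cap face ref N",np.median(r2@N))
E
```

```text
along N above face: [-9.8 -9.8 -8.8 -8.6 -8.5 -8.2 -7.3 -7.  -6.9 -6.8 -6.1 -6.  -5.1 -5.
 -4.9 -4.4 -4.3 -3.2 -3.1 -3.1 -3.1 -3.  -2.6 -2.6 -2.5 -2.4 -2.4 -2.2
 -1.8 -1.7 -0.3  0.   0.3  0.6  1.7  5.3]
U med -32.45414798819586 V 0.5849448851151391
cap face ref N -0.0009531383653466098
```

The big ball sits just under the hole, inside the tube (22 mm will not pass 19.5 mm). The three small balls are in the dish, the drum is at rest, the cap is about 1.54 and the arm is clear.

```bash
python3 -c "
from plant import r
print(r.sign_off())"
```

```text
the job is handed in; nothing more can be done
None
```

The job is handed in: by my last measurements the three small balls are in the dish in the rectangle, the big ball is in the tube just under the hole, the dispenser is back at rest and the cap is at about 1.54 rad; no verdict was returned, and I did not re-measure the bystanders at the end.

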